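# Put a clean pipe stub away in the roll-top parts bin

### The job

Roll the slatted cover of the parts bin right back, stand the straight pipe stub upright, flange down, on the square drip mat inside the bin, wholly on the mat, and let go of it. Then roll the cover fully shut again, without slamming it. Do not disturb the jar in the bin or the pipe reducer and the bottle on the bench.

Things in the scene. Friction and masses are not known exactly. Their poses are not given: they have to be found in the camera images.
- bin: Fixed grey steel roll-top bin, 304 mm deep (x), 400 wide (y), 212 high. Origin: centre of its underside. x points to its back (front faces the robot at yaw 0), z up. 10 mm end cheeks, half-round on top (radius 152 about track_axis); inner width 380. Front wall 106 mm high, 8 thick, mid-plane at x = -138; floor 10 thick. Rear hood fixed. Cover back: mouth spans x = -134 to +25 mm.
- track_axis (a point): Centre line of the cover's circular track: the point in the middle of the bin's width, 60 mm above the bin's origin. The line runs along the bin's y.
- cover (a joint): How far the slatted aluminium cover is rolled back on its circular track (radius 140 mm to the middle of its 6 mm slats), rad about track_axis. 0 = fully shut (stop), 1.40 = fully back (stop). It begins 0 to 0.3 open. It stays where it is left: friction about 0.5 N m, so it takes some 3 to 6 N at the grip.
- cover_grip (a point): Centre of the black grip drum at mid-width on the cover's front edge: 22 mm across, 46 long, lying along the bin's y on a 16 mm wide stem; its flat ends can be pinched from above. It rides an arc of 180 mm radius about track_axis, at elevation 0.454 rad + cover above the forward (-x) horizontal. The cover's outer face is 37 mm nearer the axis.
- drip_mat: Black square rubber drip mat, 100 x 100 x 5 mm, fixed on the bin's floor in the left or the right half. Origin: centre of its underside, 10 mm above the bench; its axes are parallel to the bin's.
- pipe_stub: Straight stainless pipe stub, 140 mm tall, standing upright on the bench to the left or the right of the bin: plain open tube 38 mm across, with a flange 51 mm across and 6.5 mm thick at its foot only. About 0.35 kg. Origin: centre of its underside, z up.
- stub_mid (a point): The middle of the stub, 70 mm above its underside.
- jar: Bystander: closed glass jar with a steel cap, 60 mm across and 90 mm tall, loose on the bin's floor in the half without the mat. Origin: centre of its underside.
- reducer: Bystander: stainless conical pipe reducer, 105 mm tall, 76 mm foot flange and 51 mm top flange, standing on the bench on the other side of the bin from the stub. Origin: centre of its underside.
- bottle: Bystander: white plastic bottle with black cap, 70 mm across and 190 mm tall, standing on the bench beside the bin at the robot's right, further out than the part standing there. Origin: centre of its underside.

How it is judged:
By the outcome, as a careful person would: the job done as asked, in the order asked, and still so for the second after the job is handed in, with the robot touching nothing.
It also fails if it takes over 72 s, if anything falls off the work surface, if the arm or the gripper's body presses on something with over 40 N, if the wrist force passes 120 N, or if a joint passes its speed limit or range.

### The arm

A 6-joint arm with a two-finger parallel gripper is mounted at the origin on the work surface. World frame = base frame: x ahead of the robot, y to its left, z up, the work surface at z = 0. Lengths are in m, angles in rad, forces in N, time in s.
With the tool pointing down it reaches from about 0.3 to 0.825 m from the base axis. Payload 5.4 kg.
Tool frame: the origin (TCP) lies midway between the tips of the shut fingers; the grasp point (between the pads) lies ctrl.tcp_to_grasp behind it (ctrl.tcp_to_grasp is the distance from the TCP to the grasp point, in m); z points along the fingers, y is the direction in which the jaws open and shut (so a half turn about z gives the same grasp; the last joint's range is limited). The gripper opens to 92 mm and grips with 3 to 60 N. Pads are 20 mm wide; open, the fingers measure 128 mm over their backs; the gripper's body (75 mm by 189 mm) begins 69 mm behind the grasp point.
Start: joints at [-1.373, 0.158, 1.597, -0, 1.386, -0.21], TCP at [0.228, -0.528, 0.215] pointing down, gripper open.
Joint ranges: [-2.91, 2.91], [-0.94, 2.29], [0.18, 2.7], [-1.29, 4.43], [0.17, 2.64], [-3, 3]. Speed limits (rad/s): [2.57, 2.57, 3.14, 3.14, 3.14, 3.14].

### API

Orientations are given as a 3x3 rotation matrix whose columns are the frame's x, y, z axes.
In Python, from cell import observe, viewer, ctrl gives the robot as it stands.
- The arm moves only by the shell command python3 -m creep 'ROWS'. ROWS is JSON, a list of rows, each a list of 5 numbers: the shift along the tool's x, y, z in mm, then the turn about the tool's z in rad, then the opening, from 0 (shut) to 1 (fully open). In form: [[tx, ty, tz, spin, claw], ...]. A call has exactly 8 rows; each row is the pose to reach, as a shift and turn from the pose measured when the call began, along the tool's axes at that moment; what a row does not reach only later rows make up. A row lasts 1/12 s, in which the tool goes at most 41.7 mm and 7.16 degrees, less where a joint would pass 70% of its speed; a pose out of reach is approached as far as the arm can. A call with a gripper value outside its range is refused whole. The fingers move at their own pace and stop on an object; the grip force is fixed at half the most. Time passes only in rows, so rows that repeat a pose let the fingers close, or fill a call up. It gives the time, the measured TCP pose, the force and the opening at its end, in the units of the state.
- observe(): the state, without advancing time (a new reading comes with each control period).
- viewer.grab_frame(name): name is "side" or "top"; returns a dict with "image" (420x560x3 uint8, red, green, blue), "fx", "fy", "cx", "cy" (pixels), "k1" (the pictures are not rectified: a ray, as slopes to the right and down, at radius r is drawn at 1 + k1 r^2 times it, then the intrinsics apply), "position" and "orientation" of the camera in the world. Camera axes: x right, y down, z forward; pixel columns grow to the right and rows downward; lengths in m; the calibration is good to about 2 mm. A picture is of the moment at which its call begins. There is no depth.
- ctrl.hand_in(): hands the job in, once; it reports no verdict.
The state is a dict: "time_s": time; "q": joint angles; "qd": joint speeds; "joint_torque": joint torques, N m; "ee_pos": TCP position; "tool_rot": TCP orientation; "force": force on the tool from outside, world axes, zero at the start; "moment": the same for the moment, N m; "width": finger opening in m.
Only numpy, scipy, OpenCV 4.12 (cv2) and the standard library are available. Lean on these libraries where they do the work, as an engineer would, in place of code of your own. Each camera call takes 0.05 s, during which the arm holds its last target.

## Working session

There is one attempt and no reset: what is moved stays moved. The work goes in short steps, Python scripts to look and compute and a shell command to move; the robot and the scene stay as the last step left them, time stands still between calls to the robot, and variables do not carry over. Pictures are saved under pics/ and viewed, and the job is handed in when it is done.

```bash
ls; mkdir -p pics
cat > h.py <<'E'
import numpy as np, cv2
from cell import observe, viewer, ctrl
def snap(n,fn):
    f=viewer.grab_frame(n); cv2.imwrite('pics/'+fn,f['image'][:,:,::-1]); 
    np.save('pics/'+fn+'.npy',f,allow_pickle=True); return f
def load(fn): return np.load('pics/'+fn+'.npy',allow_pickle=True).item()
def K(f): return np.array([[f['fx'],0,f['cx']],[0,f['fy'],f['cy']],[0,0,1.]]),np.array([f['k1'],0,0,0,0.])
def ray(f,uv):
    k,d=K(f); p=cv2.undistortPoints(np.array([[uv]],float),k,d)[0,0]
    v=np.array(f['orientation'])@np.array([p[0],p[1],1]); return np.array(f['position']),v/np.linalg.norm(v)
def onz(f,uv,z):
    o,v=ray(f,uv); return o+v*(z-o[2])/v[2]
def proj(f,P):
    R=np.array(f['orientation']); k,d=K(f); P=np.atleast_2d(np.array(P,float))
    t=-R.T@np.array(f['position']); return cv2.projectPoints(P,cv2.Rodrigues(R.T)[0],t,k,d)[0][:,0]
def tri(f1,a,f2,b):
    o1,v1=ray(f1,a);o2,v2=ray(f2,b)
    s=np.linalg.lstsq(np.c_[v1,-v2],o2-o1,rcond=None)[0]
    p,q=o1+s[0]*v1,o2+s[1]*v2; return (p+q)/2,np.linalg.norm(p-q)
E
python3 - <<'E'
from h import *
np.set_printoptions(precision=4,suppress=True)
for n in('side','top'):
    f=snap(n,n+'0.png'); print(n,{k:v for k,v in f.items() if k!='image'})
s=observe(); print(s, ctrl.tcp_to_grasp)
E
```

```text
pics
side {'fx': 526.3987680239971, 'fy': 526.3987680239971, 'cx': 281.8780809969983, 'cy': 212.28374332632205, 'k1': -0.13745028017988642, 'position': array([0.3383, 0.3837, 1.4327]), 'orientation': array([[-0.9141, -0.3868,  0.1215],
       [-0.4054,  0.8719, -0.2748],
       [ 0.0004, -0.3004, -0.9538]])}
top {'fx': 537.8346505986908, 'fy': 537.8346505986908, 'cx': 280.31188415395764, 'cy': 202.5260837201859, 'k1': -0.2171049489662021, 'position': array([ 0.3804, -0.0043,  1.2059]), 'orientation': array([[ 0.0218, -0.9912,  0.1308],
       [-0.9997, -0.0201,  0.0148],
       [-0.012 , -0.1311, -0.9913]])}
{'time_s': 0.1, 'q': array([-1.3731,  0.159 ,  1.5981,  0.    ,  1.3862, -0.2101]), 'qd': array([ 0.0005, -0.0001, -0.0026, -0.0006,  0.0009,  0.0005]), 'joint_torque': array([  0.0004, -38.6501, -32.2962,   0.0703,   0.034 ,  -0.    ]), 'ee_pos': array([ 0.2279, -0.5273,  0.2137]), 'tool_rot': array([[ 0.918 ,  0.3966, -0.0003],
       [ 0.3966, -0.918 ,  0.0017],
       [ 0.0004, -0.0017, -1.    ]]), 'force': array([ 0.3411, -1.1867, -0.2456]), 'moment': array([-0.0402,  0.0306,  0.0422]), 'width': 0.0920648044446238} 0.0187
```

View pics/side0.png

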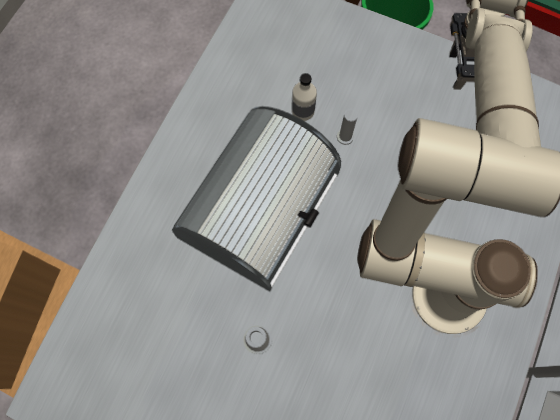

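View pics/top0.png

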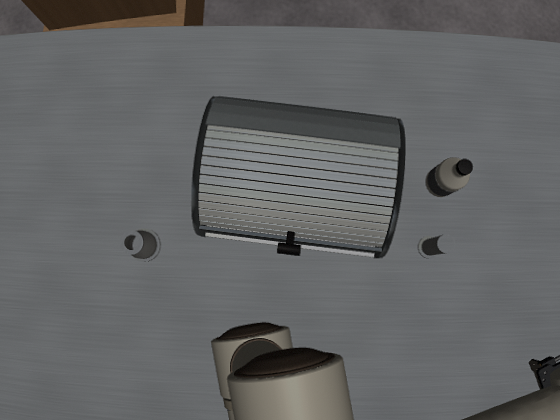

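Run:
```python
from h import *
t=load('top0.png')['image'][:,:,::-1]; s=load('side0.png')['image'][:,:,::-1]
a=cv2.resize(t[80:280,110:490],None,fx=2.1,fy=2.1,interpolation=cv2.INTER_CUBIC); cv2.imwrite('pics/t1.png',a)
b=cv2.resize(s[60:360,165:375],None,fx=2,fy=2,interpolation=cv2.INTER_CUBIC); cv2.imwrite('pics/s1.png',b)
c=np.hstack([cv2.resize(t[215:275,100:180],None,fx=5,fy=5),cv2.resize(t[215:275,400:480],None,fx=5,fy=5)])
cv2.imwrite('pics/t2.png',c)
```

```text
(no output)
```

View pics/t1.png

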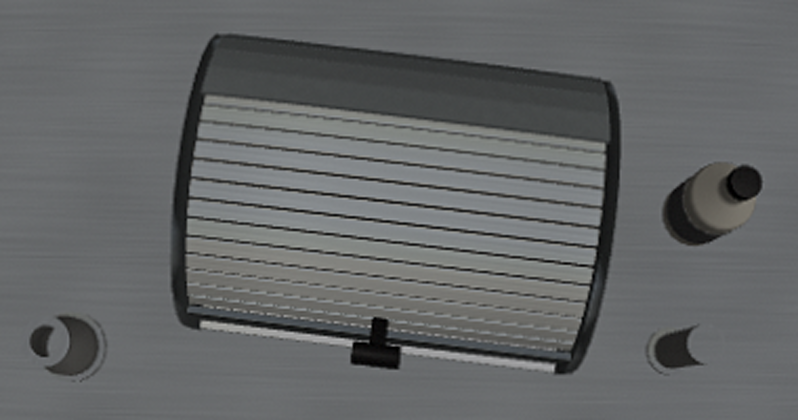

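View pics/s1.png

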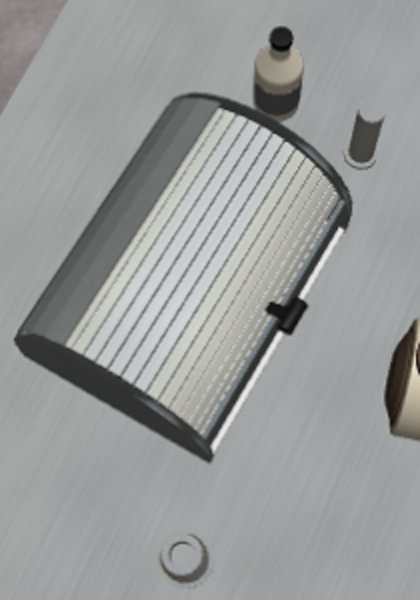

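View pics/t2.png

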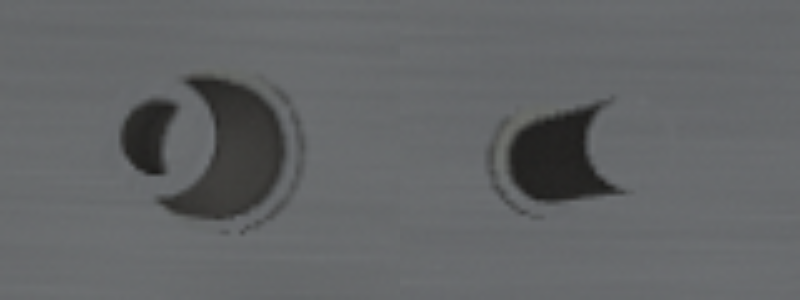

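Run:
```python
from h import *
t=load('top0.png')['image'][:,:,::-1]; s=load('side0.png')['image'][:,:,::-1]
def z(im,c,r0,n=40,k=7):
    return cv2.convertScaleAbs(cv2.resize(im[r0:r0+n,c:c+n],None,fx=k,fy=k,interpolation=cv2.INTER_CUBIC),alpha=1.4)
# top: left lip, right lip, grip ; side: same
cv2.imwrite('pics/z1.png',np.vstack([np.hstack([z(t,185,215),z(t,360,230)]),np.hstack([z(s,250,255),z(s,312,155)])]))
cv2.imwrite('pics/z2.png',np.hstack([z(t,270,222,k=9),z(s,290,197,k=9)]))
cv2.imwrite('pics/z3.png',np.hstack([z(t,412,225,k=9),z(s,327,108,k=9)]))
```

```text
(no output)
```

View pics/z1.png

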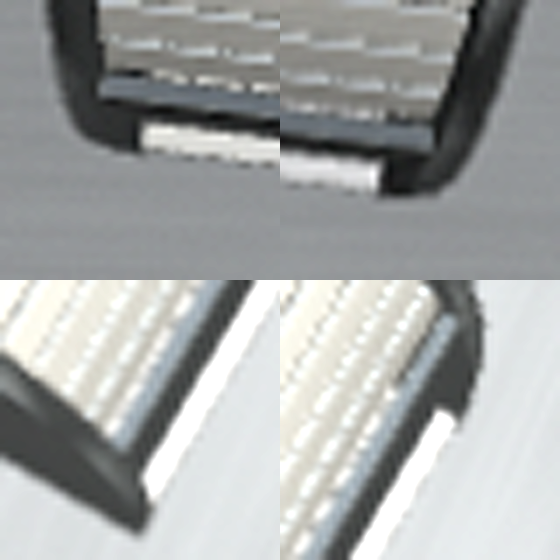

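View pics/z2.png

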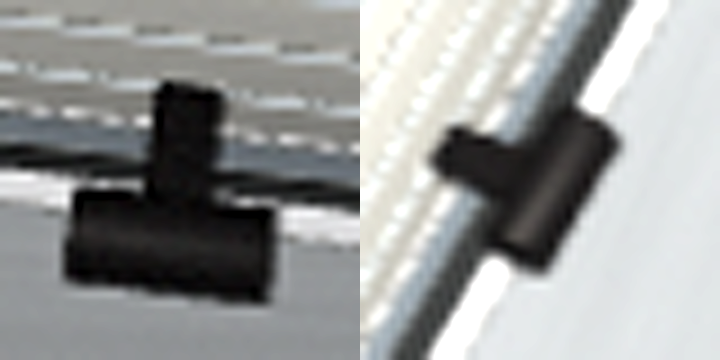

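View pics/z3.png

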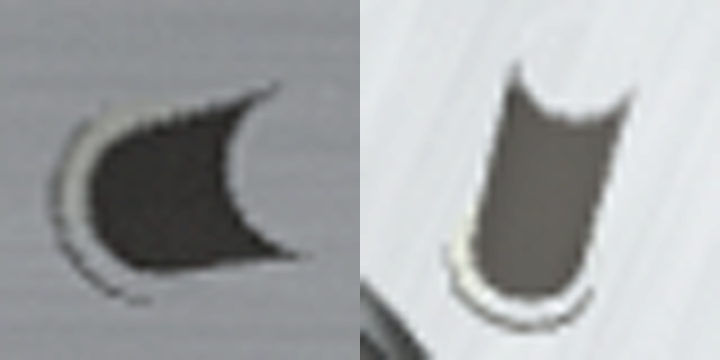

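Run:
```python
from h import *
np.set_printoptions(precision=4,suppress=True)
t=load('top0.png'); s=load('side0.png')
zz=lambda x,y,c,r,k:((x+.5)/k-.5+c,(y+.5)/k-.5+r)
g=tri(t,zz(171,245,270,222,9),s,zz(198,192,290,197,9)); print('drum',g)
for a,b in (((75,195),None),):pass
L=tri(t,zz(140,150,185,215,7),s,zz(153,220,250,255,7)); R=tri(t,zz(100,192,360,230,7),s,zz(177,140,312,155,7)); print('lip',L,R, np.linalg.norm(L[0]-R[0]))
for f,a,b in((t,zz(140,150,185,215,7),zz(100,192,360,230,7)),(s,zz(153,220,250,255,7),zz(177,140,312,155,7))):
    A,B=onz(f,a,.106),onz(f,b,.106); d=A-B; print('z106',A,B,np.linalg.norm(d),np.degrees(np.arctan2(-d[0],d[1])), (A+B)/2)
print('stub top', onz(t,zz(288,170,412,225,9),.14),onz(t,zz(155,202,412,225,9),.003))
print('stub side', onz(s,zz(213,80,327,108,9),.14),onz(s,zz(165,235,327,108,9),.003))
```

```text
drum (array([ 0.4283, -0.0068,  0.1365]), np.float64(0.0016962441989366195))
lip (array([0.4587, 0.1795, 0.0232]), np.float64(0.0009115489653390195)) (array([ 0.4203, -0.1986,  0.0035]), np.float64(0.00029028900253303514)) 0.3805856251026014
z106 [0.4528 0.1666 0.106 ] [ 0.4168 -0.182   0.106 ] 0.3505340477285403 -5.895644444967795 [ 0.4348 -0.0077  0.106 ]
z106 [0.452  0.1915 0.106 ] [ 0.4145 -0.1568  0.106 ] 0.3503781012543385 -6.140775220639934 [0.4333 0.0174 0.106 ]
stub top [ 0.4444 -0.3193  0.14  ] [ 0.4442 -0.325   0.003 ]
stub side [ 0.4431 -0.3177  0.14  ] [ 0.4478 -0.3313  0.003 ]
```

Run:
```python
from h import *
np.set_printoptions(precision=4,suppress=True)
t=load('top0.png'); s=load('side0.png')
zz=lambda x,y,c,r,k:((x+.5)/k-.5+c,(y+.5)/k-.5+r)
for z in (0,.01):
  for f,a,b in((t,zz(140,150,185,215,7),zz(100,192,360,230,7)),(s,zz(153,220,250,255,7),zz(177,140,312,155,7))):
    A,B=onz(f,a,z),onz(f,b,z); d=A-B; print(z,A,B,np.linalg.norm(d),np.degrees(np.arctan2(-d[0],d[1])), (A+B)/2)
g=np.array([.4283,-.0068,.1365])
for yaw in (-5.9,-6.1):
  y=np.radians(yaw); M=np.array([.4355,-.0079]); ex=np.array([np.cos(y),np.sin(y)]); o=M+ex*.142
  print('bin',o, 'grip rel', (g[:2]-o)@ex, (g[:2]-o)@np.array([-ex[1],ex[0]]), 'elev from z',np.arcsin((g[2]-.06)/.18),np.arccos(-((g[:2]-o)@ex)/.18))
  th=.454+.0
  e=[ .152,.2]
  pts=[(x,yy,zc) for yy in(-.2,.2) for x,zc in((-.142,0),(.152,.06),(0,.212),(-.142,.106),(.152,0))]
  W=[list(o+ex*p[0]+np.array([-ex[1],ex[0]])*p[1])+[p[2]] for p in pts]
  for n,f in(('top',t),('side',s)):
    im=f['image'][:,:,::-1].copy(); im=cv2.resize(im,None,fx=1.4,fy=1.4)
    for p in proj(f,W): cv2.circle(im,tuple(int(v*1.4) for v in p),3,(0,0,255),1)
    cv2.imwrite(f'pics/ov_{n}.png',im)
```

```text
0 [0.4597 0.1831 0.    ] [ 0.4203 -0.1992  0.    ] 0.38431481731336864 -5.895644444967794 [ 0.44  -0.008  0.   ]
0 [0.4611 0.1762 0.    ] [ 0.4206 -0.2     0.    ] 0.3783728493774842 -6.14077522063993 [ 0.4409 -0.0119  0.    ]
0.01 [0.4591 0.1816 0.01  ] [ 0.4199 -0.1976  0.01  ] 0.3811279522581962 -5.895644444967807 [ 0.4395 -0.008   0.01  ]
0.01 [0.4603 0.1776 0.01  ] [ 0.4201 -0.1959  0.01  ] 0.3757318354036026 -6.140775220639928 [ 0.4402 -0.0091  0.01  ]
bin [ 0.5767 -0.0225] grip rel -0.14927493207370962 0.000354066833960712 elev from z 0.4389618856097608 0.5929332188559857
bin [ 0.5767 -0.023 ] grip rel -0.14927612367622886 0.000328670424925651 elev from z 0.4389618856097608 0.5929213718264722
```

View pics/ov_top.png

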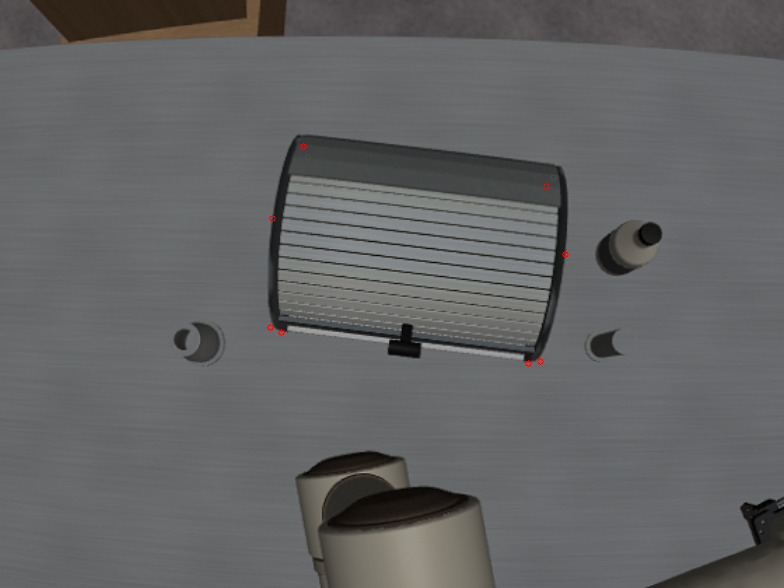

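View pics/ov_side.png

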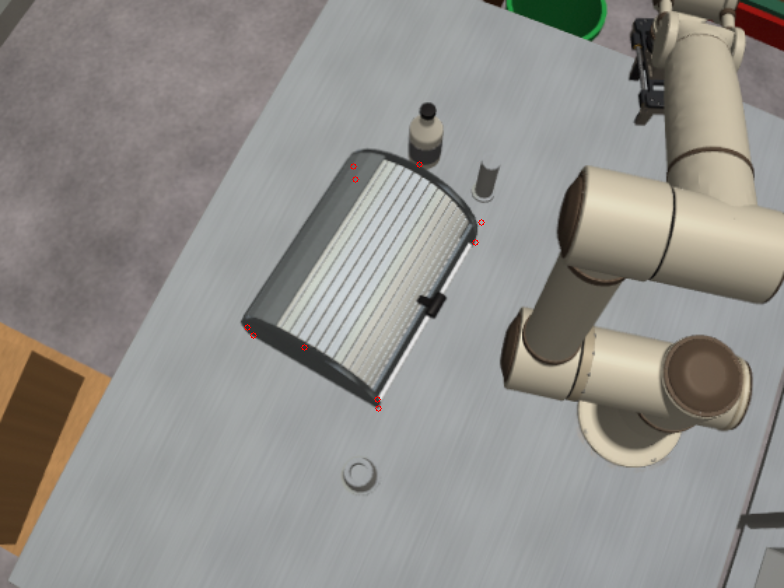

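```bash
cat >> h.py <<'E'
def binW(o,yaw,P):
    y=np.radians(yaw); c,s=np.cos(y),np.sin(y); P=np.atleast_2d(P).astype(float)
    return np.c_[o[0]+c*P[:,0]-s*P[:,1],o[1]+s*P[:,0]+c*P[:,1],P[:,2]]
def overlay(f,o,yaw,fn,cov=None,k=1.4,extra=()):
    im=cv2.resize(f['image'][:,:,::-1],None,fx=k,fy=k)
    a=np.linspace(0,np.pi,60); L=[]
    for yy in(-.2,.2): L.append(np.r_[[(-.152,yy,0)],np.c_[-.152*np.cos(a),0*a+yy,.06+.152*np.sin(a)],[(.152,yy,0)]])
    L.append([(-.142,-.19,0),(-.142,.19,0),(-.142,.19,.106),(-.142,-.19,.106),(-.142,-.19,0)])
    if cov is not None:
        e=.454+cov; L.append([(-.18*np.cos(e),-.023,.06+.18*np.sin(e)),(-.18*np.cos(e),.023,.06+.18*np.sin(e))])
    L+=list(extra)
    for l in L:
        p=proj(f,binW(o,yaw,l)); cv2.polylines(im,[np.int32(np.round(((p+.5)*k-.5)*16))],False,(0,0,255),1,cv2.LINE_AA,4)
    cv2.imwrite('pics/'+fn,im)
E
python3 - <<'E'
from h import *
for n in('top','side'): overlay(load(n+'0.png'),(.585,-.024),-6,f'ov2_{n}.png',.04)
E
```

```text
(no output)
```

View pics/ov2_top.png

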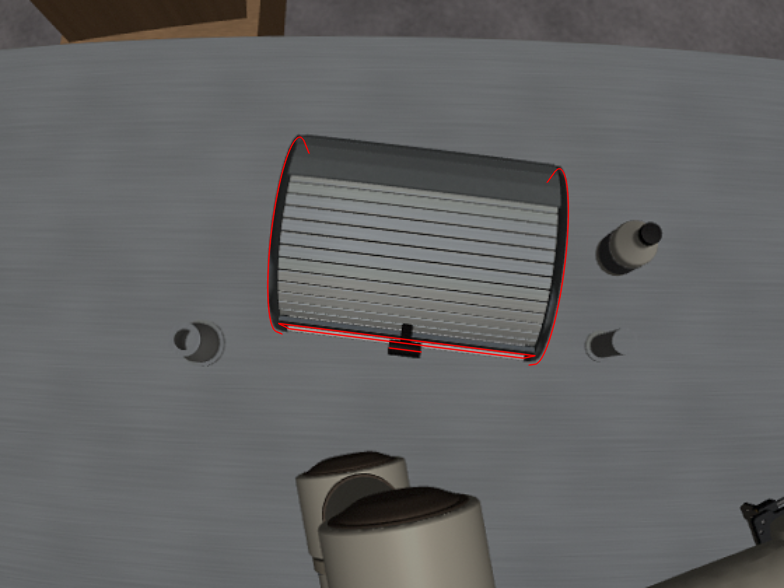

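View pics/ov2_side.png

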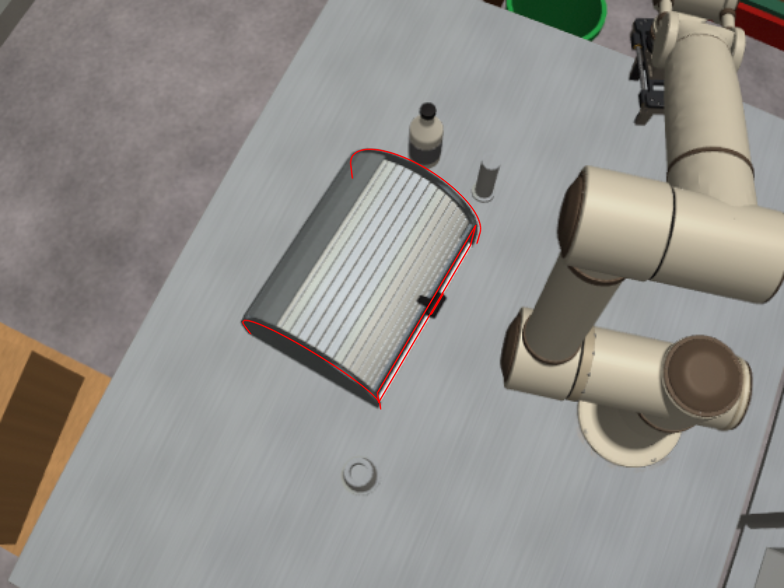

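```bash
cat >> h.py <<'E'
def go(P,yawx=None):
    "shift (mm) in tool axes and spin to bring TCP to P, tool x axis to world angle yawx deg"
    s=observe(); R=np.array(s['tool_rot']); d=R.T@(np.array(P)-s['ee_pos'])*1000
    a=np.degrees(np.arctan2(R[1,0],R[0,0])); sp=0 if yawx is None else -np.radians((yawx-a+180)%360-180)
    print('t=%.2f'%s['time_s'],'tcp',np.round(s['ee_pos'],4),'yaw %.1f'%a,'F',np.round(s['force'],1),'w %.4f'%s['width'],'| shift',np.round(d,1),'spin %.3f'%sp,'dist %.0f'%np.linalg.norm(d))
    return d,sp
BO=(.585,-.024); BY=-6.
def grip(cov,dz=0):
    e=.454+cov; p=binW(BO,BY,[(-.18*np.cos(e),0,.06+.18*np.sin(e))])[0]; p[2]+=dz-.0187; return p
E
python3 - <<'E'
from h import *
np.set_printoptions(precision=4,suppress=True)
t=load('top0.png'); s=load('side0.png')
print('bottle cap',onz(t,(464,167),.19),onz(s,(305.5,79),.19), tri(t,(464,167),s,(305.5,79)))
go((.426,-.007,.20),-6)
E
```

```text
bottle cap [ 0.5923 -0.3493  0.19  ] [ 0.5918 -0.3474  0.19  ] (array([ 0.5936, -0.3518,  0.1825]), np.float64(0.0004498574316772636))
t=0.10 tcp [ 0.2279 -0.5273  0.2137] yaw 23.4 F [ 0.3 -1.2 -0.2] w 0.0921 | shift [ 388.2 -399.    14.5] spin 0.512 dist 557
```

```bash
python3 -m creep '[[15,-15,-5,0.03,1],[40,-41,-10,0.08,1],[65,-67,-15,0.12,1],[90,-93,-20,0.16,1],[115,-119,-20,0.2,1],[140,-145,-20,0.23,1],[165,-171,-20,0.26,1],[190,-197,-20,0.28,1]]'; python3 -c "
from h import *
go((.426,-.007,.20),-6)"
```

```text
time_s: 0.77
ee_pos: [0.3243, -0.2693, 0.2337]
tool_rot: [[0.992, 0.126, -0.0], [0.126, -0.992, 0.002], [-0.0, -0.002, -1.0]]
force: [0.5, -0.3, 0.8]
width: 0.092
t=0.77 tcp [ 0.3243 -0.2693  0.2337] yaw 7.2 F [ 0.5 -0.3  0.8] w 0.0920 | shift [ 133.8 -247.4   34.2] spin 0.231 dist 283
```

```bash
python3 -m creep '[[18,-34,0,0.03,1],[36,-68,5,0.06,1],[55,-102,10,0.1,1],[73,-136,15,0.14,1],[92,-170,20,0.17,1],[110,-204,26,0.2,1],[126,-235,31,0.22,1],[134,-247,34,0.231,1]]'
python3 - <<'E'
from h import *
go((.426,-.007,.123),-6)
for n in('top','side'): 
    f=snap(n,n+'1.png'); im=f['image'][:,:,::-1]
    (r,c)=(195,235) if n=='top' else (160,250)
    cv2.imwrite('pics/c_%s1.png'%n,cv2.resize(im[r:r+110,c:c+110],None,fx=4,fy=4,interpolation=cv2.INTER_CUBIC))
a=np.hstack([cv2.imread('pics/c_top1.png')[:, :400],cv2.imread('pics/c_side1.png')[:, :400]]); cv2.imwrite('pics/c1.png',a)
E
```

```text
time_s: 1.43
ee_pos: [0.4261, -0.0035, 0.1993]
tool_rot: [[0.995, -0.102, -0.002], [-0.102, -0.995, 0.004], [-0.002, -0.004, -1.0]]
force: [0.3, -0.3, 0.2]
width: 0.0917
t=1.43 tcp [ 0.4261 -0.0035  0.1993] yaw -5.9 F [ 0.3 -0.3  0.2] w 0.0917 | shift [ 0.4  3.8 76.2] spin 0.002 dist 76
```

View pics/c1.png

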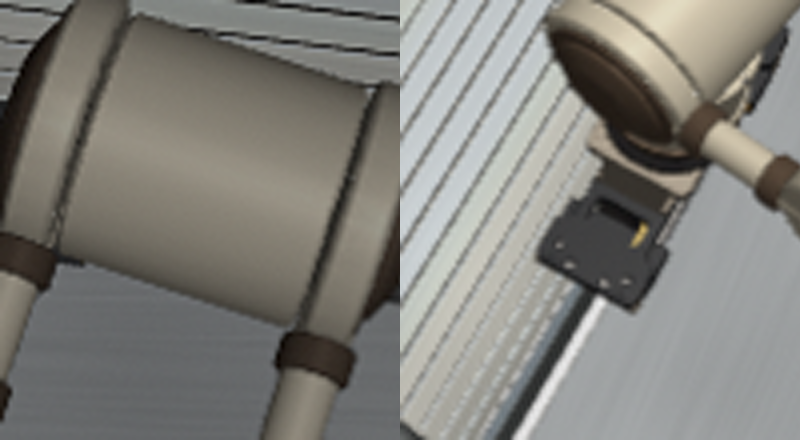

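```bash
python3 -m creep '[[0,3,12,0,1],[0,4,32,0,1],[0,4,54,0,1],[0,4,70,0,1],[0,4,76,0,1],[0,4,76,0,0.4],[0,4,76,0,0.3],[0,4,76,0,0.3]]'; python3 -m creep '[[0,0,0,0,0.2],[0,0,0,0,0.2],[0,0,0,0,0.2],[0,0,0,0,0.2],[0,0,0,0,0.2],[0,0,0,0,0.2],[0,0,0,0,0.2],[0,0,0,0,0.2]]'
python3 - <<'E'
from h import *
f=snap('side','side2.png'); im=f['image'][:,:,::-1]
cv2.imwrite('pics/c2.png',cv2.resize(im[160:270,250:360],None,fx=5,fy=5,interpolation=cv2.INTER_CUBIC))
for c in np.arange(0,1.45,.1): print(round(c,2),np.round((grip(c)-grip(0))*1000,0))
go(grip(0))
E
```

```text
time_s: 2.2
ee_pos: [0.4261, -0.0096, 0.1245]
tool_rot: [[0.995, -0.101, -0.0], [-0.101, -0.995, 0.002], [-0.001, -0.002, -1.0]]
force: [-0.2, -0.5, -0.5]
width: 0.0741
time_s: 2.87
ee_pos: [0.4268, -0.0064, 0.1248]
tool_rot: [[0.995, -0.102, 0.002], [-0.102, -0.995, 0.009], [0.001, -0.009, -1.0]]
force: [3.4, 12.8, 1.1]
width: 0.0457
0.0 [0. 0. 0.]
0.1 [ 9. -1. 16.]
0.2 [19. -2. 31.]
0.3 [30. -3. 44.]
0.4 [43. -5. 57.]
0.5 [57. -6. 68.]
0.6 [72. -8. 78.]
0.7 [88. -9. 86.]
0.8 [105. -11.  92.]
0.9 [122. -13.  97.]
1.0 [140. -15. 100.]
1.1 [158. -17. 101.]
1.2 [176. -18. 100.]
1.3 [193. -20.  98.]
1.4 [211. -22.  94.]
t=2.92 tcp [ 0.4268 -0.0064  0.1248] yaw -5.8 F [ 2.1 12.1  1.3] w 0.0458 | shift [-2.6  1.   4.6] spin 0.000 dist 5
```

View pics/c2.png

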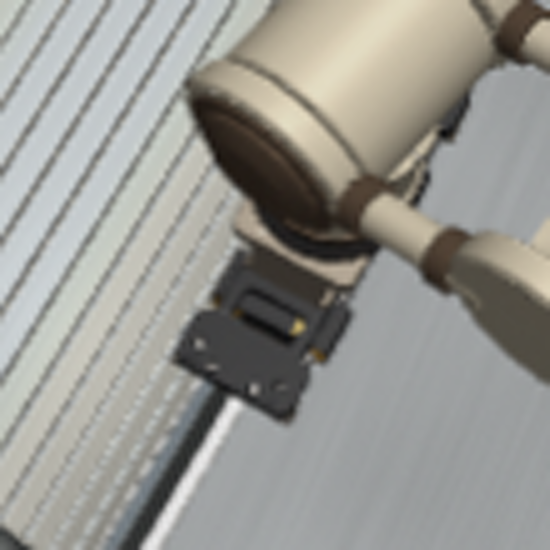

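```bash
python3 -m creep '[[4,0,-8,0,0.2],[11,0,-19,0,0.2],[19,0,-31,0,0.2],[28,0,-42,0,0.2],[38,0,-52,0,0.2],[49,0,-62,0,0.2],[60,0,-70,0,0.2],[72,0,-78,0,0.2]]'
python3 - <<'E'
from h import *
for c in (.5,.55,.6,.65,.7): print(c,go(grip(c,.003)))
f=snap('side','side3.png'); im=f['image'][:,:,::-1]
cv2.imwrite('pics/c3.png',cv2.resize(im[100:310,165:375],None,fx=2.8,fy=2.8,interpolation=cv2.INTER_CUBIC))
for c in np.arange(.6,1.45,.1): print(round(c,2),np.round((grip(c)-grip(.6))*1000,0))
E
```

```text
time_s: 3.58
ee_pos: [0.4968, -0.0136, 0.2018]
tool_rot: [[0.995, -0.101, -0.004], [-0.101, -0.995, 0.011], [-0.005, -0.01, -1.0]]
force: [-1.1, 2.2, -6.9]
width: 0.0455
t=3.58 tcp [ 0.4968 -0.0136  0.2018] yaw -5.8 F [-1.1  2.2 -6.9] w 0.0455 | shift [-15.2   1.2  10.8] spin 0.000 dist 19
0.5 (array([-15.22347092,   1.16708698,  10.77419057]), 0)
t=3.58 tcp [ 0.4968 -0.0136  0.2018] yaw -5.8 F [-1.1  2.2 -6.9] w 0.0455 | shift [-7.8  1.1  5.7] spin 0.000 dist 10
0.55 (array([-7.78007858,  1.13791639,  5.71670247]), 0)
t=3.58 tcp [ 0.4968 -0.0136  0.2018] yaw -5.8 F [-1.1  2.2 -6.9] w 0.0455 | shift [-0.1  1.1  1. ] spin 0.000 dist 2
0.6 (array([-0.09321923,  1.11344546,  1.03752295]), 0)
t=3.58 tcp [ 0.4968 -0.0136  0.2018] yaw -5.8 F [-1.1  2.2 -6.9] w 0.0455 | shift [ 7.8  1.1 -3.3] spin 0.000 dist 9
0.65 (array([ 7.81789396,  1.09373534, -3.25165249]), 0)
t=3.58 tcp [ 0.4968 -0.0136  0.2018] yaw -5.8 F [-1.1  2.2 -6.9] w 0.0455 | shift [15.9  1.1 -7.1] spin 0.000 dist 17
0.7 (array([15.93348734,  1.07883531, -7.14010314]), 0)
0.6 [0. 0. 0.]
0.7 [16. -2.  8.]
0.8 [33. -3. 15.]
0.9 [50. -5. 19.]
1.0 [68. -7. 22.]
1.1 [85. -9. 23.]
1.2 [103. -11.  23.]
1.3 [121. -13.  20.]
1.4 [138. -15.  16.]
```

View pics/c3.png

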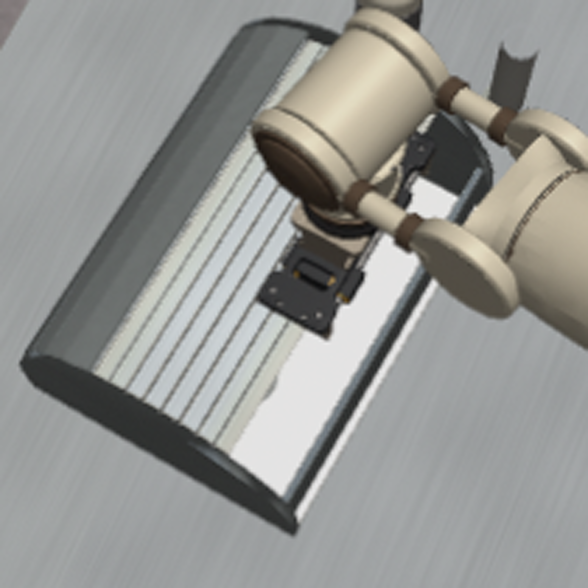

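```bash
python3 -m creep '[[13,0,-6,0,0.2],[30,0,-13,0,0.2],[47,0,-18,0,0.2],[66,0,-22,0,0.2],[86,0,-23,0,0.2],[104,0,-22,0,0.2],[121,0,-20,0,0.2],[136,0,-17,0,0.2]]'
python3 - <<'E'
from h import *
go(grip(1.4,.003))
f=snap('side','side4.png'); im=f['image'][:,:,::-1]
cv2.imwrite('pics/c4.png',cv2.resize(im[100:310,165:375],None,fx=2.8,fy=2.8,interpolation=cv2.INTER_CUBIC))
E
```

```text
time_s: 4.3
ee_pos: [0.6356, -0.0281, 0.2216]
tool_rot: [[0.995, -0.102, 0.001], [-0.102, -0.995, 0.01], [0.0, -0.01, -1.0]]
force: [-2.3, 0.8, 1.5]
width: 0.046
t=4.30 tcp [ 0.6356 -0.0281  0.2216] yaw -5.8 F [-2.3  0.8  1.5] w 0.0460 | shift [-0.5  1.2  4.4] spin 0.000 dist 5
```

View pics/c4.png

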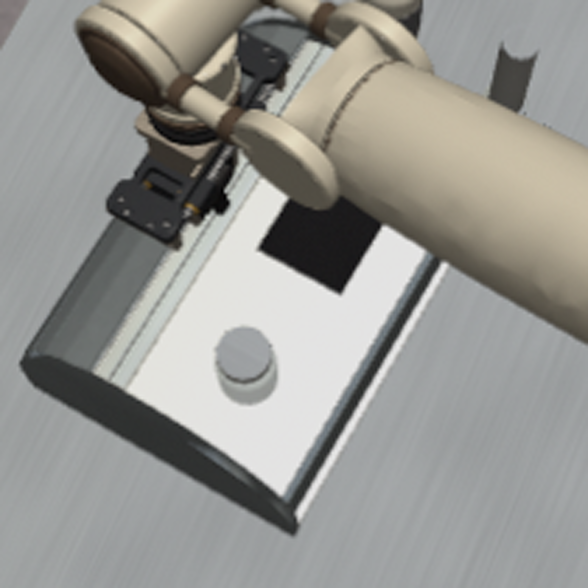

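```bash
python3 -m creep '[[2,0,1,0,0.2],[4,0,1,0,0.2],[6,0,2,0,0.2],[8,0,3,0,0.2],[8,0,3,0,0.2],[8,0,3,0,0.2],[8,0,3,0,0.2],[8,0,3,0,0.2]]'
python3 - <<'E'
from h import *
go(grip(1.4,.003))
E
```

```text
time_s: 5.02
ee_pos: [0.6437, -0.0289, 0.2193]
tool_rot: [[0.995, -0.102, 0.0], [-0.102, -0.995, 0.011], [-0.001, -0.011, -1.0]]
force: [-9.8, 1.3, 8.9]
width: 0.0458
t=5.02 tcp [ 0.6437 -0.0289  0.2193] yaw -5.8 F [-9.8  1.3  8.9] w 0.0458 | shift [-8.6  1.2  2.1] spin 0.000 dist 9
```

```bash
python3 -m creep '[[2,0,1,0,0.2],[4,0,1,0,0.2],[6,0,2,0,0.2],[7,0,2,0,0.2],[7,0,2,0,0.2],[7,0,2,0,0.2],[7,0,2,0,0.2],[7,0,2,0,0.2]]'
python3 - <<'E'
from h import *
go(grip(1.4,.003))
E
```

```text
time_s: 5.68
ee_pos: [0.6439, -0.029, 0.2191]
tool_rot: [[0.995, -0.101, -0.015], [-0.101, -0.995, 0.011], [-0.016, -0.01, -1.0]]
force: [-29.7, 2.4, 20.5]
width: 0.0456
t=5.68 tcp [ 0.6439 -0.029   0.2191] yaw -5.8 F [-29.7   2.4  20.5] w 0.0456 | shift [-8.8  1.2  2.1] spin 0.000 dist 9
```

```bash
python3 -m creep '[[0,0,0,0,0.5],[0,0,0,0,0.8],[0,0,0,0,0.9],[0,0,-5,0,0.9],[0,0,-25,0,0.9],[0,0,-55,0,0.9],[0,0,-85,0,0.9],[0,0,-100,0,0.9]]'
python3 - <<'E'
from h import *
go((.43,-.20,.30))
f=snap('side','side5.png'); im=f['image'][:,:,::-1]
cv2.imwrite('pics/c5.png',cv2.resize(im[100:310,165:375],None,fx=2.8,fy=2.8,interpolation=cv2.INTER_CUBIC))
f=snap('top','top5.png')
E
```

```text
time_s: 6.35
ee_pos: [0.6468, -0.0305, 0.3237]
tool_rot: [[0.995, -0.101, -0.009], [-0.101, -0.995, 0.01], [-0.01, -0.009, -1.0]]
force: [0.5, 0.0, 0.6]
width: 0.0828
t=6.35 tcp [ 0.6468 -0.0305  0.3237] yaw -5.8 F [0.5 0.  0.6] w 0.0828 | shift [-198.4  190.8   24.1] spin 0.000 dist 276
```

View pics/c5.png

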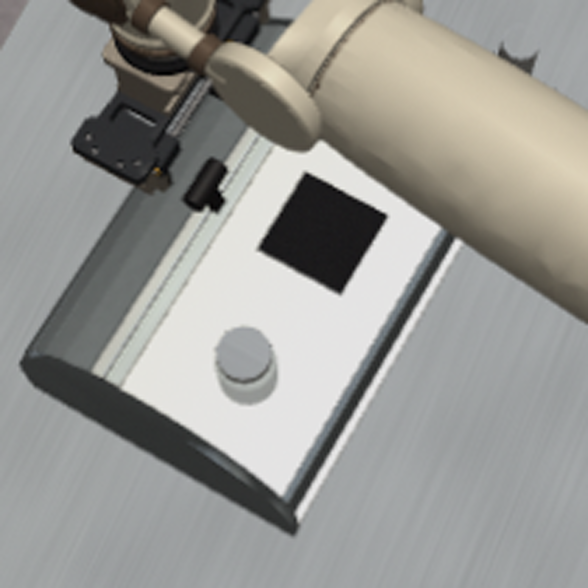

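View pics/top5.png

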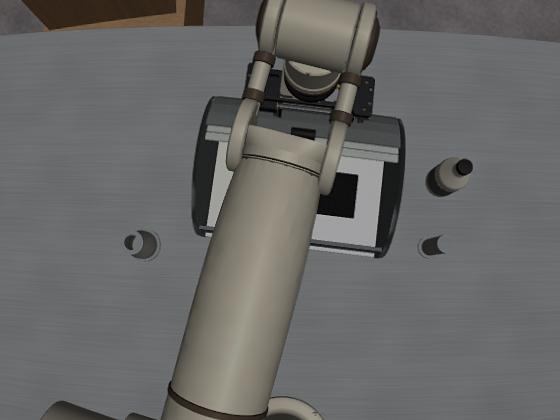

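Run:
```python
from h import *
np.set_printoptions(precision=4,suppress=True)
f=load('side5.png'); t=load('top5.png')
g=cv2.cvtColor(f['image'],cv2.COLOR_RGB2GRAY)
m=(g<60).astype(np.uint8); n,l,st,ce=cv2.connectedComponentsWithStats(m)
i=l[183,280]; c=cv2.findContours((l==i).astype(np.uint8),0,cv2.CHAIN_APPROX_NONE)[0][0]
q=cv2.approxPolyDP(c,6,True)[:,0]; print(st[i],q)
P=np.array([onz(f,p,.015) for p in q]); print(P, P.mean(0)); 
print([np.linalg.norm(P[k]-P[k-1]) for k in range(len(P))],[np.degrees(np.arctan2(*(P[k]-P[k-1])[1::-1])) for k in range(len(P))])
print('cen',onz(f,ce[i],.015))
W=P.mean(0)[:2]-np.array(BO); y=np.radians(BY)
print('mat in bin',W@[np.cos(y),np.sin(y)],W@[-np.sin(y),np.cos(y)])
# jar cap centre (zoom px 245,353)
print('jar',onz(f,(245/2.8+165-.3,353/2.8+100-.3),.09))
print('drum',onz(f,(207/2.8+165-.3,182/2.8+100-.3),.233))
# top: mat right corners
im=t['image'][:,:,::-1]; cv2.imwrite('pics/t5.png',cv2.resize(im[85:275,180:480],None,fx=2.6,fy=2.6,interpolation=cv2.INTER_CUBIC))
```

```text
[ 258  162   45   42 1045] [[274 162]
 [258 188]
 [286 203]
 [302 177]]
[[ 0.6022 -0.1559  0.015 ]
 [ 0.611  -0.0637  0.015 ]
 [ 0.5194 -0.0547  0.015 ]
 [ 0.5091 -0.1459  0.015 ]] [ 0.5604 -0.105   0.015 ]
[np.float64(0.09363338324574746), np.float64(0.09263314454022761), np.float64(0.09209497062611724), np.float64(0.09175290645603885)] [np.float64(-6.124444801070949), np.float64(84.5039596568548), np.float64(174.420667037375), np.float64(-96.45330208144291)]
cen [ 0.5604 -0.1046  0.015 ]
mat in bin -0.01597786142844008 -0.08314869207038247
jar [0.5661 0.0632 0.09  ]
drum [ 0.6384 -0.0311  0.233 ]
```

View pics/t5.png

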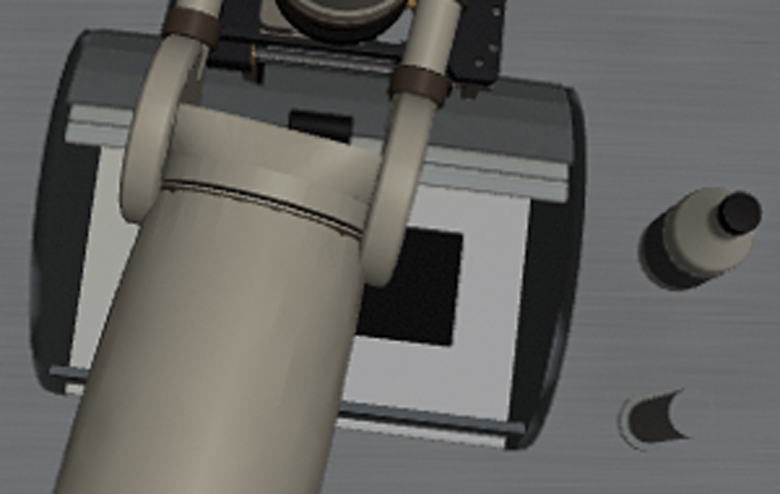

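Run:
```python
from h import *
np.set_printoptions(precision=4,suppress=True)
t=load('top5.png'); t0=load('top0.png'); s0=load('side0.png')
A,B=onz(t,(357.5,175.2),.015),onz(t,(354.0,217.5),.015); print('mat right edge top view',A,B,np.linalg.norm(A-B))
print('drum top', onz(t,(320.5/2.6+180-.3,124/2.6+85-.3),.233), tri(t,(320.5/2.6+180-.3,124/2.6+85-.3),load('side5.png'),(207/2.6*2.6/2.8+165-.3,182/2.8+100-.3)))
a=np.linspace(0,2*np.pi,60); k=9; out=[]
for f,c,r in((t0,412,225),(s0,327,108)):
  im=cv2.resize(f['image'][:,:,::-1][r:r+40,c:c+44],None,fx=k,fy=k,interpolation=cv2.INTER_CUBIC)
  for R,z in((.0255,0),(.019,.14)):
    p=proj(f,np.c_[.4445+R*np.cos(a),-.321+R*np.sin(a),0*a+z])-[c,r]
    cv2.polylines(im,[np.int32(np.round((p+.5)*k-.5))],True,(0,0,255),1)
  out.append(im)
cv2.imwrite('pics/st.png',np.hstack(out))
for n in('top','side'): overlay(load(n+'5.png'),(.588,-.024),-6,f'ov5_{n}.png',1.4,extra=[[(-.066,-.133,.015),(.034,-.133,.015),(.034,-.033,.015),(-.066,-.033,.015),(-.066,-.133,.015)]])
```

```text
mat right edge top view [ 0.6032 -0.1593  0.015 ] [ 0.5071 -0.1517  0.015 ] 0.09637777528532272
drum top [ 0.6414 -0.0291  0.233 ] (array([ 0.6381, -0.0289,  0.24  ]), np.float64(0.002774092620162814))
```

View pics/st.png

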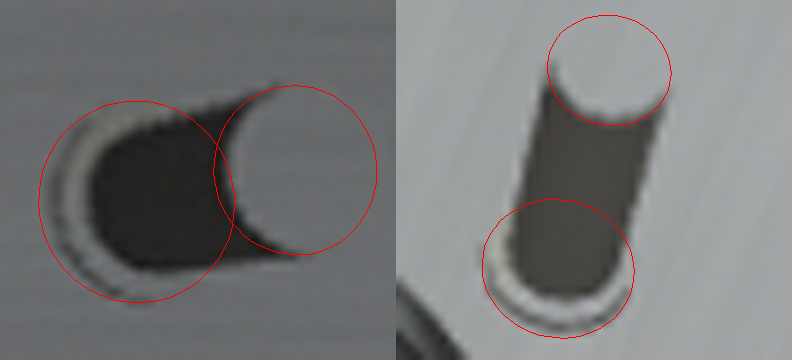

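View pics/ov5_top.png

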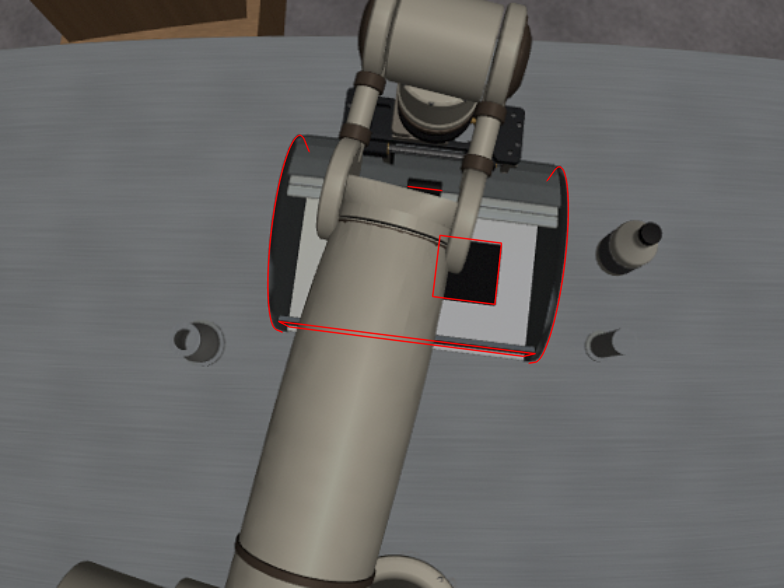

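View pics/ov5_side.png

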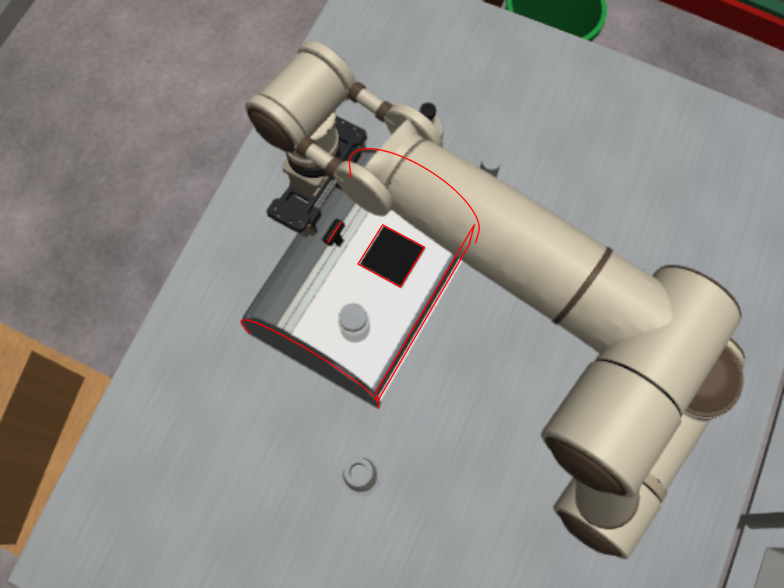

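```bash
python3 -c "
from h import *
go((.4445,-.32,.25),-6)"
```

```text
t=6.45 tcp [ 0.6473 -0.0306  0.3235] yaw -5.8 F [-0.2  0.3 -0.4] w 0.0826 | shift [-172.   309.    72.3] spin 0.004 dist 361
```

```bash
python3 -m creep '[[-8,15,2,0,1],[-25,45,6,0,1],[-44,79,12,0,1],[-63,113,20,0,1],[-82,147,30,0,1],[-101,181,40,0,1],[-120,215,50,0.004,1],[-138,248,60,0.004,1]]'; python3 -c "
from h import *
go((.4445,-.32,.2),-6)"
```

```text
time_s: 7.12
ee_pos: [0.4826, -0.2636, 0.2601]
tool_rot: [[0.994, -0.105, -0.009], [-0.105, -0.994, 0.011], [-0.01, -0.01, -1.0]]
force: [0.5, -0.5, 0.4]
width: 0.0919
t=7.12 tcp [ 0.4826 -0.2636  0.2601] yaw -6.0 F [ 0.5 -0.5  0.4] w 0.0919 | shift [-31.4  60.6  59.9] spin -0.000 dist 91
```

```bash
python3 -m creep '[[-12,24,5,0,1],[-24,46,15,0,1],[-31,60,28,0,1],[-31,61,40,0,1],[-31,61,50,0,1],[-31,61,60,0,1],[-31,61,60,0,1],[-31,61,60,0,1]]'
python3 - <<'E'
from h import *
go((.4445,-.32,.104),-6)
for n,(r,c) in(('top',(180,380)),('side',(70,285))): 
    f=snap(n,n+'6.png'); im=f['image'][:,:,::-1]
    cv2.imwrite('pics/c_%s6.png'%n,cv2.resize(im[r:r+110,c:c+110],None,fx=4,fy=4,interpolation=cv2.INTER_CUBIC)[:,:400])
cv2.imwrite('pics/c6.png',np.hstack([cv2.imread('pics/c_top6.png'),cv2.imread('pics/c_side6.png')]))
E
```

```text
time_s: 7.78
ee_pos: [0.4452, -0.3191, 0.1991]
tool_rot: [[0.995, -0.104, -0.01], [-0.103, -0.995, 0.012], [-0.011, -0.011, -1.0]]
force: [0.1, -0.6, 0.6]
width: 0.092
t=7.78 tcp [ 0.4452 -0.3191  0.1991] yaw -5.9 F [ 0.1 -0.6  0.6] w 0.0920 | shift [ 0.5  2.1 95. ] spin 0.001 dist 95
```

View pics/c6.png

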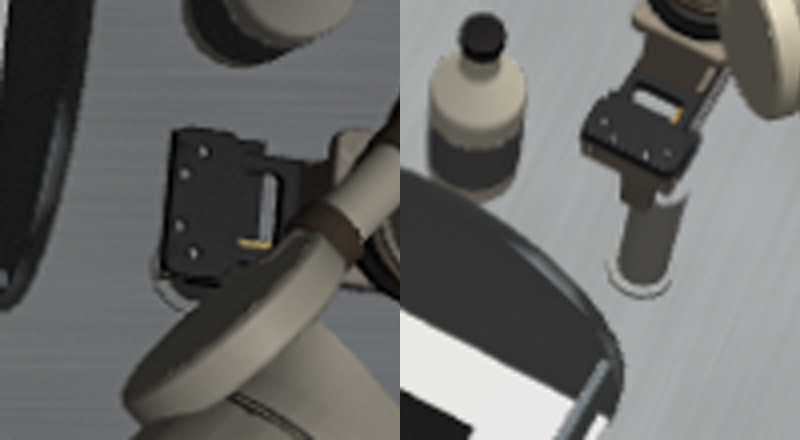

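```bash
python3 -m creep '[[0,2,12,0,1],[0,2,28,0,1],[0,2,44,0,1],[0,2,58,0,1],[0,2,72,0,1],[0,2,84,0,1],[0,2,92,0,1],[0,2,95,0,1]]'
python3 - <<'E'
from h import *
go((.4445,-.32,.104),-6)
f=snap('side','side7.png'); im=f['image'][:,:,::-1]
cv2.imwrite('pics/c7.png',cv2.resize(im[70:180,285:395],None,fx=5,fy=5,interpolation=cv2.INTER_CUBIC))
E
```

```text
time_s: 8.55
ee_pos: [0.4442, -0.3204, 0.1039]
tool_rot: [[0.995, -0.104, -0.01], [-0.103, -0.995, 0.012], [-0.011, -0.011, -1.0]]
force: [0.4, 0.3, 0.1]
width: 0.0917
t=8.55 tcp [ 0.4442 -0.3204  0.1039] yaw -5.9 F [0.4 0.3 0.1] w 0.0917 | shift [ 0.3 -0.4 -0.1] spin 0.001 dist 1
```

View pics/c7.png

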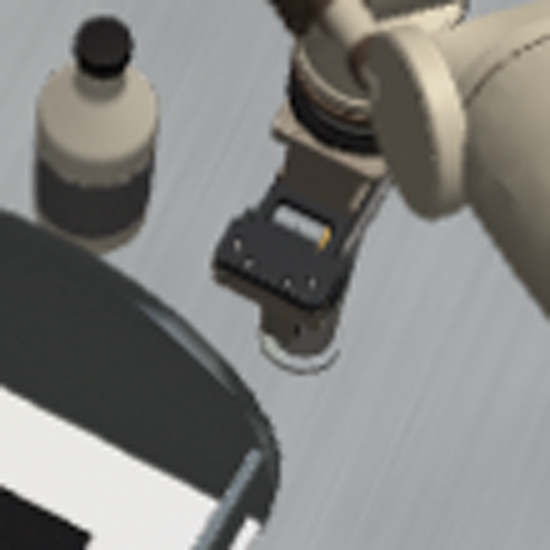

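Straddling the stub without contact; now close, then lift slightly.

```bash
python3 -m creep '[[0,0,0,0,0.6],[0,0,0,0,0.5],[0,0,0,0,0.4],[0,0,0,0,0.35],[0,0,0,0,0.25],[0,0,0,0,0.25],[0,0,0,0,0.25],[0,0,0,0,0.25]]';  python3 -m creep '[[0,0,0,0,0.2],[0,0,0,0,0.2],[0,0,0,0,0.2],[0,0,-3,0,0.2],[0,0,-10,0,0.2],[0,0,-20,0,0.2],[0,0,-30,0,0.2],[0,0,-40,0,0.2]]';python3 - <<'E'
from h import *
go((.4445,-.32,.34),-6)
f=snap('side','side8.png'); im=f['image'][:,:,::-1]
cv2.imwrite('pics/c8.png',cv2.resize(im[70:180,285:395],None,fx=5,fy=5,interpolation=cv2.INTER_CUBIC))
E
```

```text
time_s: 9.27
ee_pos: [0.4443, -0.3208, 0.1044]
tool_rot: [[0.995, -0.104, -0.009], [-0.103, -0.995, 0.011], [-0.01, -0.01, -1.0]]
force: [-0.3, -0.9, 1.1]
width: 0.0407
time_s: 9.93
ee_pos: [0.4449, -0.3213, 0.1458]
tool_rot: [[0.995, -0.104, -0.009], [-0.103, -0.995, 0.01], [-0.01, -0.009, -1.0]]
force: [-0.2, 0.0, -3.5]
width: 0.0377
t=9.93 tcp [ 0.4449 -0.3213  0.1458] yaw -5.9 F [-0.2  0.  -3.5] w 0.0377 | shift [  -2.4   -3.1 -194.2] spin 0.001 dist 194
```

View pics/c8.png

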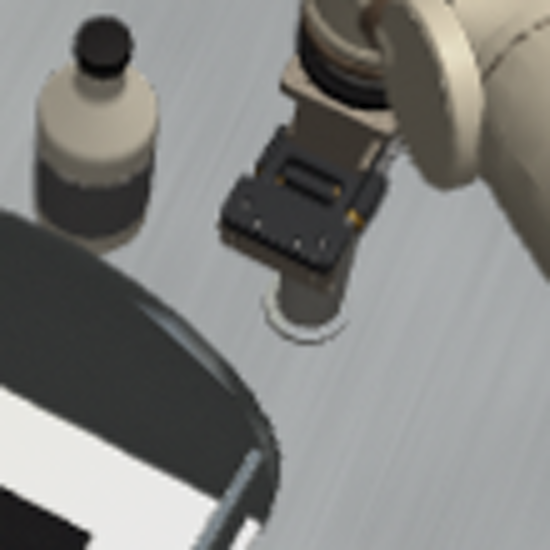

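```bash
python3 -m creep '[[0,0,-12,0,0.2],[0,0,-35,0,0.2],[0,0,-65,0,0.2],[0,0,-95,0,0.2],[0,0,-125,0,0.2],[0,0,-155,0,0.2],[-1,-1,-180,0,0.2],[-2,-2,-195,0,0.2]]';python3 - <<'E'
from h import *
go((.5525,-.104,.345),-6)
E
```

```text
time_s: 10.65
ee_pos: [0.4459, -0.3223, 0.3478]
tool_rot: [[0.995, -0.103, -0.002], [-0.103, -0.995, 0.003], [-0.002, -0.003, -1.0]]
force: [-0.9, -0.0, -3.9]
width: 0.0377
t=10.65 tcp [ 0.4459 -0.3223  0.3478] yaw -5.9 F [-0.9 -0.  -3.9] w 0.0377 | shift [  83.4 -228.2    3.1] spin 0.001 dist 243
```

```bash
python3 -m creep '[[5,-13,0,0,0.2],[16,-42,0,0,0.2],[29,-78,0,0,0.2],[43,-116,0,0,0.2],[57,-154,0,0,0.2],[70,-190,0,0,0.2],[79,-216,0,0,0.2],[83,-228,0,0,0.2]]';python3 - <<'E'
from h import *
go((.5525,-.104,.122),-6)
for n in ('side','top'): f=snap(n,n+'9.png')
E
```

```text
time_s: 11.32
ee_pos: [0.5528, -0.0994, 0.3473]
tool_rot: [[0.995, -0.099, -0.003], [-0.099, -0.995, 0.005], [-0.003, -0.005, -1.0]]
force: [0.0, -0.9, -3.8]
width: 0.0379
t=11.32 tcp [ 0.5528 -0.0994  0.3473] yaw -5.7 F [ 0.  -0.9 -3.8] w 0.0379 | shift [  0.9   5.7 225.2] spin 0.005 dist 225
```

View pics/side9.png

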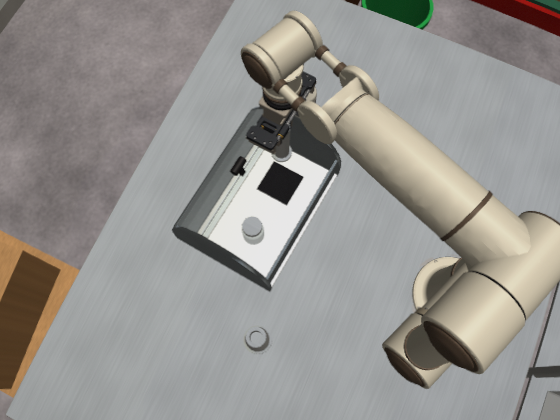

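View pics/top9.png

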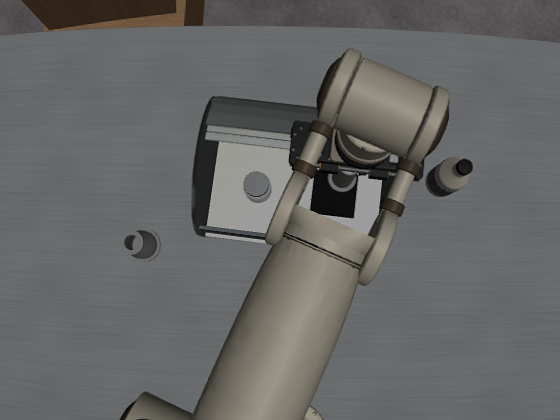

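```bash
python3 -m creep '[[0,3,10,0,0.2],[1,5,35,0.005,0.2],[1,6,65,0.005,0.2],[1,6,95,0.005,0.2],[1,6,125,0.005,0.2],[1,6,152,0.005,0.2],[1,6,172,0.005,0.2],[1,6,182,0.005,0.2]]';python3 - <<'E'
from h import *
go((.5525,-.104,.122),-6)
for n in ('side','top'): f=snap(n,n+'10.png')
cv2.imwrite('pics/c10.png',cv2.resize(np.hstack([load('side10.png')['image'][100:300,170:360],load('top10.png')['image'][80:280,180:420]])[:,:,::-1],None,fx=1.8,fy=1.8,interpolation=cv2.INTER_CUBIC))
E
```

```text
time_s: 12.08
ee_pos: [0.5491, -0.1075, 0.1607]
tool_rot: [[0.994, -0.107, -0.01], [-0.107, -0.994, 0.006], [-0.01, -0.005, -1.0]]
force: [0.1, -0.0, -4.6]
width: 0.0377
t=12.08 tcp [ 0.5491 -0.1075  0.1607] yaw -6.1 F [ 0.1 -0.  -4.6] w 0.0377 | shift [ 3.4 -3.6 38.7] spin -0.002 dist 39
```

View pics/c10.png

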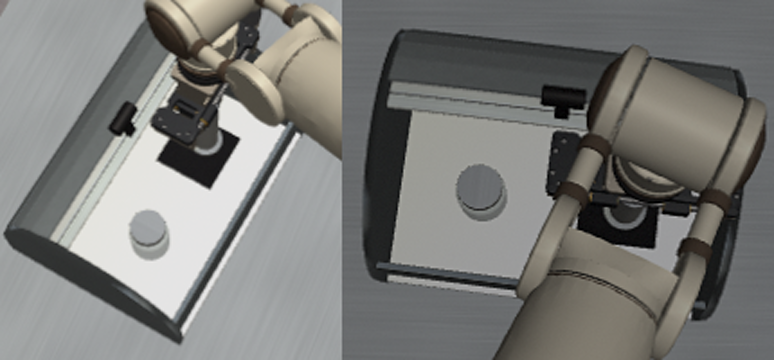

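```bash
python3 -m creep '[[1,-1,5,0,0.2],[2,-3,12,0,0.2],[3,-4,20,0,0.2],[3,-4,27,0,0.2],[3,-4,33,0,0.2],[3,-4,36,0,0.2],[3,-4,38,0,0.2],[3,-4,38,0,0.2]]';python3 - <<'E'
from h import *
go((.5525,-.104,.119),-6)
E
```

```text
time_s: 12.85
ee_pos: [0.5528, -0.1033, 0.1241]
tool_rot: [[0.994, -0.106, -0.009], [-0.106, -0.994, 0.006], [-0.009, -0.005, -1.0]]
force: [-0.6, -1.3, -3.5]
width: 0.0374
t=12.85 tcp [ 0.5528 -0.1033  0.1241] yaw -6.1 F [-0.6 -1.3 -3.5] w 0.0374 | shift [-0.2  0.7  5.1] spin -0.002 dist 5
```

```bash
python3 -m creep '[[0,0,1,0,0.2],[0,0,2,0,0.2],[0,0,3,0,0.2],[0,0,4,0,0.2],[0,0,5,0,0.2],[0,0,5,0,0.2],[0,0,5,0,0.2],[0,0,5,0,0.2]]';python3 - <<'E'
from h import *
go((.5525,-.104,.119),-6)
E
```

```text
time_s: 13.52
ee_pos: [0.5531, -0.1034, 0.1195]
tool_rot: [[0.994, -0.106, -0.008], [-0.106, -0.994, 0.005], [-0.009, -0.005, -1.0]]
force: [-0.4, -0.6, -1.9]
width: 0.0377
t=13.52 tcp [ 0.5531 -0.1034  0.1195] yaw -6.1 F [-0.4 -0.6 -1.9] w 0.0377 | shift [-0.5  0.6  0.5] spin -0.002 dist 1
```

```bash
python3 -m creep '[[0,0,0.5,0,0.2],[0,0,1,0,0.2],[0,0,1.5,0,0.2],[0,0,1.5,0,0.2],[0,0,1.5,0,0.2],[0,0,1.5,0,0.2],[0,0,1.5,0,0.2],[0,0,1.5,0,0.2]]';python3 - <<'E'
from h import *
go((.5525,-.104,.119),-6)
E
```

```text
time_s: 14.18
ee_pos: [0.5537, -0.1036, 0.1194]
tool_rot: [[0.994, -0.106, -0.007], [-0.106, -0.994, 0.005], [-0.007, -0.004, -1.0]]
force: [-2.0, -0.4, 5.7]
width: 0.0374
t=14.18 tcp [ 0.5537 -0.1036  0.1194] yaw -6.1 F [-2.  -0.4  5.7] w 0.0374 | shift [-1.1  0.5  0.4] spin -0.002 dist 1
```

Seated on the mat (upward 5.7 N). Release to a moderate opening and rise straight.

```bash
python3 -m creep '[[0,0,0,0,0.45],[0,0,0,0,0.55],[0,0,0,0,0.65],[0,0,0,0,0.75],[0,0,0,0,0.75],[0,0,0,0,0.75],[0,0,-3,0,0.75],[0,0,-10,0,0.75]]';python3 - <<'E'
from h import *
go((.5525,-.104,.345),-6)
E
python3 -m creep '[[0,0,-10,0,0.75],[0,0,-30,0,0.75],[0,0,-60,0,0.75],[0,0,-90,0,0.75],[0,0,-120,0,0.75],[0,0,-145,0,0.75],[0,0,-165,0,0.75],[0,0,-175,0,0.75]]'
python3 - <<'E'
from h import *
go(grip(1.4,.1),-6)
for n in ('side','top'): f=snap(n,n+'11.png')
cv2.imwrite('pics/c11.png',cv2.resize(np.hstack([load('side11.png')['image'][100:300,170:360],load('top11.png')['image'][80:280,180:420]])[:,:,::-1],None,fx=1.8,fy=1.8,interpolation=cv2.INTER_CUBIC))
E
```

```text
time_s: 14.85
ee_pos: [0.553, -0.1034, 0.1287]
tool_rot: [[0.994, -0.106, -0.009], [-0.106, -0.994, 0.006], [-0.009, -0.005, -1.0]]
force: [0.2, 0.0, -0.2]
width: 0.069
t=14.85 tcp [ 0.553  -0.1034  0.1287] yaw -6.1 F [ 0.2  0.  -0.2] w 0.0690 | shift [  -2.5   -0.4 -216.3] spin -0.002 dist 216
time_s: 15.52
ee_pos: [0.5557, -0.1049, 0.3085]
tool_rot: [[0.994, -0.106, -0.003], [-0.106, -0.994, 0.003], [-0.003, -0.003, -1.0]]
force: [0.4, -0.6, 0.9]
width: 0.0689
t=15.52 tcp [ 0.5557 -0.1049  0.3085] yaw -6.1 F [ 0.4 -0.6  0.9] w 0.0689 | shift [ 70.8 -83.6  -5.6] spin -0.002 dist 110
```

View pics/c11.png

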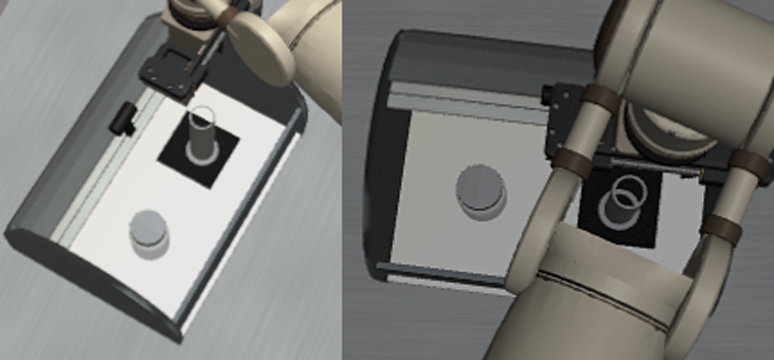

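```bash
python3 -c "
from h import *
go((.643,-.029,.2195),-6)"
python3 -m creep '[[10,-10,0,0,0.9],[28,-27,0,0,0.9],[48,-45,0,0,0.9],[66,-62,0,0,0.9],[76,-76,0,0,0.9],[79,-82,5,0,0.9],[79,-84,10,0,0.9],[79,-84,15,0,0.9]]'; python3 -c "
from h import *
go((.643,-.029,.2195),-6)"
```

```text
t=15.62 tcp [ 0.5556 -0.1048  0.3065] yaw -6.1 F [-0.6  0.4 -0.2] w 0.0688 | shift [ 79.3 -84.4  86.9] spin -0.002 dist 145
time_s: 16.28
ee_pos: [0.6421, -0.0294, 0.2895]
tool_rot: [[0.994, -0.106, -0.007], [-0.106, -0.994, 0.004], [-0.007, -0.003, -1.0]]
force: [-0.1, 0.1, 0.5]
width: 0.0831
t=16.28 tcp [ 0.6421 -0.0294  0.2895] yaw -6.1 F [-0.1  0.1  0.5] w 0.0831 | shift [ 1.4 -0.3 70. ] spin -0.001 dist 70
```

```bash
python3 -m creep '[[1,0,10,0,0.9],[1,0,25,0,0.9],[1,0,42,0,0.9],[1,0,56,0,0.9],[1,0,65,0,0.9],[1,0,69,0,0.9],[1,0,70,0,0.7],[1,0,70,0,0.5]]'; python3 -m creep '[[0,0,0,0,0.3],[0,0,0,0,0.3],[0,0,0,0,0.2],[0,0,0,0,0.2],[0,0,0,0,0.2],[0,0,0,0,0.2],[0,0,0,0,0.2],[0,0,0,0,0.2]]'
python3 - <<'E'
from h import *
d=go((.643,-.029,.2195),-6)
f=snap('side','side12.png'); im=f['image'][:,:,::-1]
cv2.imwrite('pics/c12.png',cv2.resize(im[100:310,165:375],None,fx=2.8,fy=2.8,interpolation=cv2.INTER_CUBIC))
r=.18
for c in np.arange(1.35,-.01,-.05): print(round(c,2),np.round([r*(np.cos(.454+1.4)-np.cos(.454+c)),0],4)[0]*1e3, round(-r*(np.sin(.454+c)-np.sin(.454+1.4))*1e3,1))
E
```

```text
time_s: 16.95
ee_pos: [0.6426, -0.0296, 0.2198]
tool_rot: [[0.994, -0.106, -0.006], [-0.106, -0.994, 0.004], [-0.007, -0.003, -1.0]]
force: [0.2, -0.1, 0.2]
width: 0.0712
time_s: 17.62
ee_pos: [0.643, -0.029, 0.2205]
tool_rot: [[0.994, -0.106, -0.005], [-0.106, -0.994, 0.005], [-0.006, -0.004, -1.0]]
force: [-0.3, 3.5, 3.9]
width: 0.0454
t=17.62 tcp [ 0.643  -0.029   0.2205] yaw -6.1 F [-0.3  3.5  3.9] w 0.0454 | shift [ 0. -0.  1.] spin -0.001 dist 1
1.35 -8.7 -2.3
1.3 -17.5 -4.2
1.25 -26.4 -5.6
1.2 -35.3 -6.5
1.15 -44.3 -7.1
1.1 -53.3 -7.1
1.05 -62.300000000000004 -6.8
1.0 -71.3 -5.9
0.95 -80.19999999999999 -4.7
0.9 -89.0 -3.0
0.85 -97.8 -0.8
0.8 -106.39999999999999 1.8
0.75 -114.9 4.8
0.7 -123.2 8.2
0.65 -131.3 12.1
0.6 -139.2 16.3
0.55 -146.9 21.0
0.5 -154.4 26.0
0.45 -161.6 31.4
0.4 -168.6 37.1
0.35 -175.2 43.2
0.3 -181.5 49.6
0.25 -187.5 56.3
0.2 -193.20000000000002 63.3
0.15 -198.5 70.6
0.1 -203.4 78.1
0.05 -207.9 85.9
-0.0 -212.10000000000002 93.9
```

View pics/c12.png

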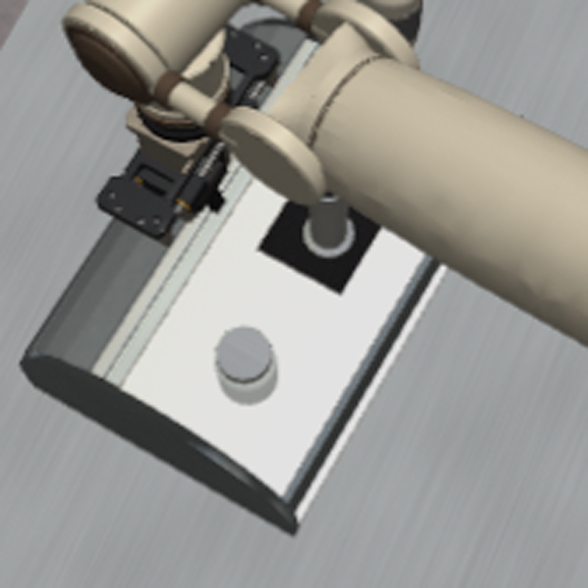

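```bash
python3 -m creep '[[-6,0,-2,0,0.2],[-17,0,-4,0,0.2],[-32,0,-6,0,0.2],[-48,0,-7,0,0.2],[-64,0,-6,0,0.2],[-80,0,-5,0,0.2],[-94,0,-2,0,0.2],[-106,0,2,0,0.2]]'
python3 - <<'E'
from h import *
go((.643,-.029,.2205),-6)
E
```

```text
time_s: 18.33
ee_pos: [0.539, -0.0182, 0.2205]
tool_rot: [[0.994, -0.106, 0.002], [-0.106, -0.994, 0.003], [0.001, -0.004, -1.0]]
force: [5.1, 2.7, 6.1]
width: 0.0455
t=18.33 tcp [ 0.539  -0.0182  0.2205] yaw -6.1 F [5.1 2.7 6.1] w 0.0455 | shift [ 1.045e+02 -2.000e-01  1.000e-01] spin -0.001 dist 105
```

```bash
python3 -m creep '[[-10,0,4,0,0.2],[-22,0,9,0,0.2],[-33,0,14,0,0.2],[-44,0,21,0,0.2],[-54,0,28,0,0.2],[-63,0,35,0,0.2],[-71,0,42,0,0.2],[-77,0,48,0,0.2]]'
python3 - <<'E'
from h import *
go((.643,-.029,.2205),-6)
E
```

```text
time_s: 19.0
ee_pos: [0.4624, -0.0102, 0.1738]
tool_rot: [[0.994, -0.106, 0.003], [-0.106, -0.994, 0.002], [0.003, -0.003, -1.0]]
force: [-4.2, 3.0, 10.9]
width: 0.0461
t=19.00 tcp [ 0.4624 -0.0102  0.1738] yaw -6.1 F [-4.2  3.  10.9] w 0.0461 | shift [181.7  -0.4 -46.3] spin -0.001 dist 188
```

```bash
python3 -m creep '[[-3.5,0,4,0,0.2],[-7,0,8,0,0.2],[-10.5,0,12.5,0,0.2],[-14,0,17,0,0.2],[-17,0,21,0,0.2],[-20,0,26,0,0.2],[-22,0,29,0,0.2],[-24,0,32,0,0.2]]'
python3 - <<'E'
from h import *
go((.643,-.029,.2205),-6)
E
```

```text
time_s: 19.67
ee_pos: [0.4377, -0.0076, 0.142]
tool_rot: [[0.994, -0.105, 0.001], [-0.105, -0.994, 0.002], [0.001, -0.002, -1.0]]
force: [-4.1, 3.2, 7.7]
width: 0.046
t=19.67 tcp [ 0.4377 -0.0076  0.142 ] yaw -6.0 F [-4.1  3.2  7.7] w 0.0460 | shift [206.5  -0.5 -78.4] spin -0.001 dist 221
```

```bash
python3 -m creep '[[-1,0,1.5,0,0.2],[-2,0,3,0,0.2],[-2.5,0,4.5,0,0.2],[-3.5,0,6,0,0.2],[-4,0,7.5,0,0.2],[-5,0,9,0,0.2],[-5.5,0,10.5,0,0.2],[-6,0,12,0,0.2]]'
python3 - <<'E'
from h import *
go((.643,-.029,.2205),-6)
E
```

```text
time_s: 20.33
ee_pos: [0.4307, -0.0068, 0.1299]
tool_rot: [[0.994, -0.105, -0.002], [-0.105, -0.994, 0.002], [-0.002, -0.002, -1.0]]
force: [-5.8, 3.7, 8.0]
width: 0.046
t=20.33 tcp [ 0.4307 -0.0068  0.1299] yaw -6.0 F [-5.8  3.7  8. ] w 0.0460 | shift [213.3  -0.4 -91. ] spin -0.000 dist 232
```

```bash
python3 -m creep '[[0,0,1,0,0.2],[-1,0,2,0,0.2],[-1,0,3,0,0.2],[-1.5,0,4,0,0.2],[-2,0,5,0,0.2],[-2,0,6,0,0.2],[-2,0,6,0,0.2],[-2,0,6,0,0.2]]'
python3 - <<'E'
from h import *
go((.643,-.029,.2205),-6)
E
```

```text
time_s: 21.0
ee_pos: [0.4275, -0.0065, 0.1236]
tool_rot: [[0.994, -0.105, -0.005], [-0.105, -0.994, 0.003], [-0.005, -0.002, -1.0]]
force: [-3.5, 2.8, 5.6]
width: 0.046
t=21.00 tcp [ 0.4275 -0.0065  0.1236] yaw -6.0 F [-3.5  2.8  5.6] w 0.0460 | shift [216.2  -0.4 -97.9] spin -0.000 dist 237
```

```bash
python3 -m creep '[[0,0,1,0,0.2],[-1,0,2,0,0.2],[-1,0,3,0,0.2],[-1.5,0,4,0,0.2],[-2,0,5,0,0.2],[-2,0,6,0,0.2],[-2,0,6,0,0.2],[-2,0,6,0,0.2]]'
python3 - <<'E'
from h import *
go((.643,-.029,.2205),-6)
f=snap('side','side13.png'); im=f['image'][:,:,::-1]
cv2.imwrite('pics/c13.png',cv2.resize(im[100:310,165:375],None,fx=2.8,fy=2.8,interpolation=cv2.INTER_CUBIC))
E
```

```text
time_s: 21.67
ee_pos: [0.4278, -0.0066, 0.1232]
tool_rot: [[0.995, -0.104, -0.001], [-0.104, -0.995, 0.002], [-0.001, -0.002, -1.0]]
force: [-12.8, 7.2, 39.4]
width: 0.0459
t=21.67 tcp [ 0.4278 -0.0066  0.1232] yaw -6.0 F [-12.8   7.2  39.4] w 0.0459 | shift [216.3  -0.3 -97.5] spin 0.000 dist 237
```

View pics/c13.png

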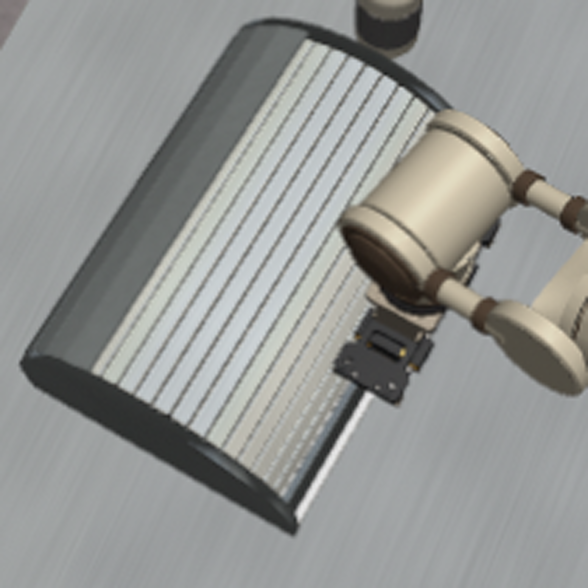

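```bash
python3 -m creep '[[0,0,0,0,0.2],[0,0,0,0,0.2],[0,0,0,0,0.6],[0,0,0,0,0.9],[0,0,0,0,0.9],[0,0,0,0,0.9],[0,0,0,0,0.9],[0,0,0,0,0.9]]'; python3 -c "
from h import *
go((.40,-.007,.30))"; python3 -m creep '[[0,0,-5,0,0.9],[0,0,-20,0,0.9],[0,0,-45,0,0.9],[0,0,-75,0,0.9],[-5,0,-105,0,0.9],[-15,15,-135,0,0.9],[-20,35,-160,0,0.9],[-25,55,-175,0,0.9]]'; python3 -c "
from h import *
go((.32,-.30,.30))"
```

```text
time_s: 22.38
ee_pos: [0.4276, -0.0067, 0.1229]
tool_rot: [[0.995, -0.104, -0.001], [-0.104, -0.995, 0.002], [-0.001, -0.002, -1.0]]
force: [-0.9, -0.4, 0.6]
width: 0.0817
t=22.38 tcp [ 0.4276 -0.0067  0.1229] yaw -6.0 F [-0.9 -0.4  0.6] w 0.0817 | shift [ -27.7    2.9 -177. ] spin 0.000 dist 179
time_s: 23.05
ee_pos: [0.3977, -0.0598, 0.3017]
tool_rot: [[0.995, -0.103, 0.003], [-0.103, -0.995, -0.001], [0.003, 0.0, -1.0]]
force: [0.9, -0.4, 0.4]
width: 0.083
t=23.05 tcp [ 0.3977 -0.0598  0.3017] yaw -5.9 F [ 0.9 -0.4  0.4] w 0.0830 | shift [-52.6 246.9   1.6] spin 0.000 dist 252
```

```bash
python3 -m creep '[[-5,15,0,0,0.9],[-12,45,0,0,0.9],[-20,80,0,0,0.9],[-28,115,0,0,0.9],[-36,150,0,0,0.9],[-44,185,0,0,0.9],[-50,215,0,0,0.9],[-53,235,0,0,0.9]]'
python3 - <<'E'
from h import *
for n in('side','top'): 
    f=snap(n,n+'14.png'); f0=load(n+'0.png')
    overlay(f,(.588,-.024),-6,'ov14_%s.png'%n,0.0,k=1)
cv2.imwrite('pics/f14.png',cv2.resize(np.hstack([load('side14.png')['image'][60:360,170:370],load('top14.png')['image'][80:280,110:490][:, :]][0:1])[:,:,::-1],None,fx=1.9,fy=1.9))
def z(im,c,r0,n=40,k=9): return cv2.resize(im[r0:r0+n,c:c+n],None,fx=k,fy=k,interpolation=cv2.INTER_CUBIC)
s0,s1=[load('side%d.png'%i)['image'][:,:,::-1] for i in(0,14)]; t0,t1=[load('top%d.png'%i)['image'][:,:,::-1] for i in(0,14)]
cv2.imwrite('pics/g14.png',np.vstack([np.hstack([z(s0,290,197,k=7),z(s1,290,197,k=7)]),np.hstack([z(t0,270,222,k=7),z(t1,270,222,k=7)])]))
E
```

```text
time_s: 23.72
ee_pos: [0.3194, -0.2905, 0.302]
tool_rot: [[0.994, -0.105, 0.003], [-0.105, -0.994, -0.002], [0.003, 0.001, -1.0]]
force: [0.5, 1.0, -0.6]
width: 0.083
```

View pics/g14.png

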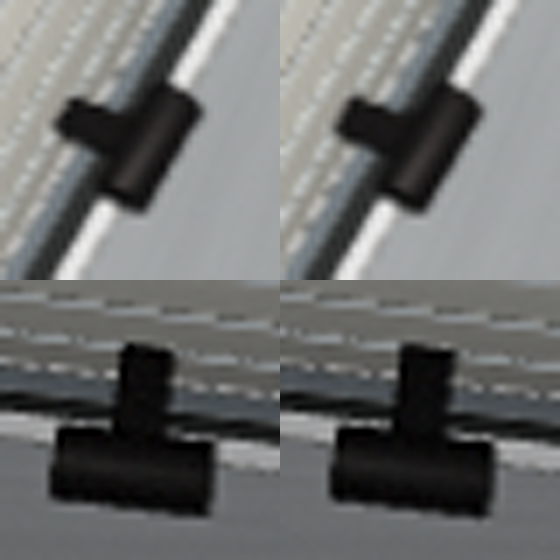

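View pics/side14.png

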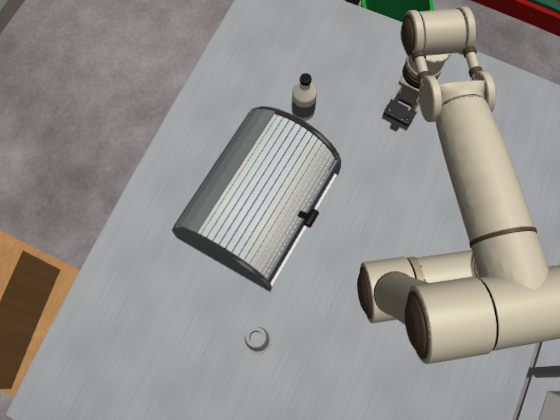

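View pics/top14.png

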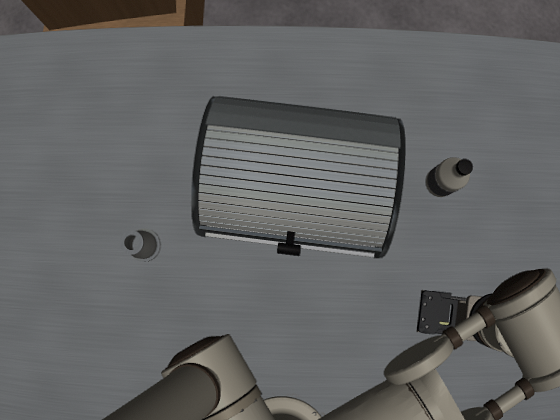

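```bash
python3 -c "
from h import *
print(ctrl.hand_in())"
```

```text
the job is handed in; nothing more can be done
None
```

The job is done and handed in, 23.8 s into the 72 s allowed. The cover was rolled fully back, the stub stands upright on the mat, and the cover is shut again.

- **Opening:** I pinched the grip drum and followed the arc until it stopped moving. The force then rose to about 36 N, so it was against the back stop.
- **Placing:** I set the stub down flange first, about 8 mm forward of the mat's centre. I let go once the upward force showed contact (5.7 N). The pictures afterwards showed it upright with its flange well inside the mat.
- **Closing:** I rolled the cover back along the arc, slowing to roughly 15–20 mm/s at the end. It reached the stop, with 39 N and no further movement, before I released it.

**Last checks:**
- The grip drum sits where it was at the start, when the cover was almost shut, to within about a pixel.
- The arm was clear of everything, with no contact force. The reducer and bottle look unmoved. The jar looked unmoved in the last picture before the cover was shut.
- With the cover shut, the stub and jar could not be seen, so their final state rests on the pictures taken just before closing.
- **One number disagreed:** the tool travelled about 5 mm further between the two stops than the geometry predicts. I put this down to give in the arm or the drum slipping in the pads. It is further than expected, not less, so it is not a sign of stopping short.

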